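Feed the mincer and hold its spring-return dial

TASK

Using the blue pusher block and never the fingers on the food, sweep all four carrot slices along the mincer's feed tray so that they drop into the feed throat, then stand the pusher upright on the cutting board again and let go of it. Then press the red paddle of the mincer's speed dial down past its first and second clicks to the third position and finish there, still holding it down with the gripper: it springs back to off when let go. Leave the board, the catch tub, the peeler, the onion, the garlic and the salt shaker where they stand.

Things in the scene. Friction and masses are not known exactly. Their poses are not given: they have to be found in the camera images.
- mincer: White electric mincer with a steel feed tray on top, fixed to the worktop, 425 mm long. Origin on the worktop; its x points away from the robot and y left along the tray (turned up to 0.15 rad), z up. In its frame: motor housing x -20..100, y -200..0 mm, top z 120; tray inside x -41..41, y -80..156 mm, walls up to z 155, floor z 127; outlet ring at the left end, to y 220.
- throat (a point): Centre of the feed throat's opening, level with the tray floor; at (0, 121, 127) mm in the mincer's frame, axes as the mincer's. The throat is an open shaft 80 mm in x, 62 mm in y (y 90 to 152 mm) and 70 mm deep at the left end of the tray; the tray floor ends at its edge.
- tray_start (a point): Middle of the tray floor at the inner face of its right end wall, the end far from the throat; at (0, -80, 127) mm in the mincer's frame. Within 55 mm of this wall the tray is free of food.
- dial (a joint): Speed dial on the housing's front; axis along the mincer's x at y -105, z 75 mm. 0 = off, paddle pointing right and 0.54 rad upward; grows as it is pressed down. Clicks at 0.36 (one bar), 0.72 (two bars), 1.08 rad (third, three red bars), stop at 1.13. A spring returns it to 0 from anywhere. Pushing 47 mm from the axis takes 4 to 10 N, rising before each click; about 8 N holds the third.
- paddle_press (a point): Point on the upper face of the red paddle, 55 mm from the dial's axis, mid-depth; moves with it. The paddle is a bar 12 mm thick, 26 mm deep, reaching 74 mm from the axis, its middle 31 mm in front of the housing (x -51 mm). On a vertical line 47 mm to the right of the axis (y -152 mm) its upper face goes from 35 mm above the axis (off) to 21 mm below it (third).
- pusher: Blue plastic pusher block (scraper) that stands on the board on its own foot; 140 g, 87 mm high. Origin at the centre of its underside, z up. Foot 64 mm wide (its x), 24 mm thick (its y), 18 mm high; above it a grip 52 mm wide (x) and 21 mm thick (y) from z = 18 to 74 mm, then a cap 60 x 27 mm. It sweeps along its y and is gripped across its 21 mm thickness.
- board: Pale chopping board lying on the worktop, 220 mm (its x) by 300 mm (its y); origin under its centre, upper face 11 mm above it.
- carrot0: Orange carrot slice, a rigid disc 27 mm across and 13 mm thick, 12 g, lying flat in the feed tray; origin at the centre of its underside.
- carrot1: Orange carrot slice, a rigid disc 27 mm across and 13 mm thick, 12 g, lying flat in the feed tray; origin at the centre of its underside.
- carrot2: Orange carrot slice, a rigid disc 27 mm across and 13 mm thick, 12 g, lying flat in the feed tray; origin at the centre of its underside.
- carrot3: Orange carrot slice, a rigid disc 27 mm across and 13 mm thick, 12 g, lying flat in the feed tray; origin at the centre of its underside.
- catch_tub: Clear low plastic tub, 124 mm across and 40 mm high, under the mincer's outlet; stays there. Origin at the centre of its underside.
- peeler: Green-handled peeler, 170 mm long, 18 mm high, lying on the board's far part; stays there.
- onion: Brown onion, 85 mm high, at the left of the worktop; stays there.
- garlic: Garlic bulb, 58 mm high, at the left of the worktop; stays there.
- salt: Salt shaker with grey cap, 90 mm high, at the left; stays there.
There are look-alikes about, which are no part of the job. Several things have the shape of the pusher; the one meant has the colours described above.

How it is judged:
By the outcome, as a careful person would: the job done as asked, in the order asked, and still so for the second after the job is handed in, while the arm keeps its last pose, push and grip.
It also fails if it takes over 54 s, if anything falls off the work surface, if the arm or the gripper's body presses on something with over 40 N, if the wrist force passes 120 N, or if a joint passes its speed limit or range.

ROBOT

A 6-joint arm with a two-finger parallel gripper is mounted at the origin on a cart in front of the work surface, level with it; the furniture and walls round the work are solid. World frame = base frame: x ahead of the robot, y to its left, z up, the work surface at z = 0. Lengths are in m, angles in rad, forces in N, time in s.
With the tool pointing down it reaches from about 0.275 to 0.975 m from the base axis. Payload 8.4 kg.
Tool frame: the origin (TCP) lies at the very end of the fingers, on their centre line; the grasp point (between the pads) lies 19 mm behind it (ctrl.tcp_to_grasp is the z of the grasp point in the tool frame, in m); z points along the fingers, y is the direction in which the jaws open and shut (so a half turn about z gives the same grasp; the last joint's range is limited). The gripper opens to 92 mm and grips with 3 to 60 N. Pads are 20 mm wide; open, the fingers measure 128 mm over their backs; the gripper's body (75 mm by 189 mm) begins 69 mm behind the grasp point.
Start: joints at [-1.322, 0.353, 1.633, -0, 1.155, -0.002], TCP at [0.155, -0.605, 0.215] pointing down, gripper open.
Joint ranges: [-2.63, 2.63], [-0.92, 2.1], [0.06, 2.66], [-1.3, 4.44], [0, 2.69], [-3.02, 3.02]. Speed limits (rad/s): [2.22, 2.22, 2.79, 3.14, 3.14, 3.14].

INTERFACE

Orientations are given as a rotation vector (axis times angle).
In Python, from cell import ctrl gives the robot as it stands.
- The arm moves only by the tool send_rows, never from a script. Its argument "moves" is a list of rows, each a list of 5 numbers: the shift along the world's x, y, z in m, then the turn about the world's z in rad, then the closure, from 0 (fully open) to 1 (shut). In form: [[x, y, z, twist, hand], ...]. A call has 1 to 5 rows; each row is the pose to reach, as a shift and turn from the pose measured when the call began; what a row does not reach only later rows make up. A row lasts 1/8 s, in which the tool goes at most 62.5 mm and 10.7 degrees, less where a joint would pass 70% of its speed; a pose out of reach is approached as far as the arm can. A call with a gripper value outside its range is refused whole. The fingers move at their own pace and stop on an object; "newtons" is the grip in N (left out, the last holds). Time passes only in rows, so rows that repeat a pose let the fingers close. It gives the time, the measured TCP pose, the force and the opening at its end, in the units of the state.
- ctrl.observe(): the state, without advancing time (a new reading comes with each control period).
- ctrl.camera(name): name is "scene" or "top" or "wrist"; returns (picture, depth): 480x640x3 uint8, red, green, blue; 480x640 float32, m along the optical axis (not along the pixel's ray), 0 where there is no reading.
- ctrl.camera_params(name): a dict with "vertical_fov" (degrees; the focal length in pixels is half the picture's height over the tangent of half this angle, whatever the lens; pixels are square), "cx", "cy" (the principal point, pixels), "R" (3x3) and "t" (3): a world point X has camera coordinates R X + t. Camera axes: x right, y down, z forward; pixel columns grow to the right and rows downward; lengths in m; the calibration is good to about 2 mm. A picture is of the moment at which its call begins: read the wrist's pose just before it. camera_params takes no time and is no camera call; for the wrist camera it gives the pose at the moment of the call.
- ctrl.sign_off(): hands the job in, once; it reports no verdict.
The state is a dict: "time_s": time; "joint_pos": joint angles; "joint_vel": joint speeds; "joint_efforts": joint torques, N m; "ee_pos": TCP position; "ee_rot": TCP orientation; "wrist_force": force on the tool from outside, world axes, zero at the start; "moment": the same for the moment, N m; "gripper_width": finger opening in m.
Only numpy, scipy, OpenCV 4.12 (cv2) and the standard library are available. Lean on these libraries where they do the work, as an engineer would, in place of code of your own. Each camera call takes 0.05 s, during which the arm holds its last target.

## Working session

There is one attempt and no reset: what is moved stays moved. The work goes in short steps, Python scripts to look and compute and a tool call to move; the robot and the scene stay as the last step left them, time stands still between calls to the robot, and variables do not carry over. Pictures are saved under pics/ and viewed, and the job is handed in when it is done.

Besides the shell and the picture viewer there is one more tool, called after "Request:" as a command line: name --pt "numbers of a row" for each row, then --argument value for the rest. send_rows: Moves the arm, as the interface text tells. Its arguments: {"type":"object","properties":{"moves":{"type":"array"},"newtons":{"type":"number"}},"required":["moves"]}

```bash
ls; mkdir -p pics
python3 - <<'E'
from cell import ctrl
import cv2,numpy as np
print(ctrl.observe())
for n in ["scene","top"]:
    p,d=ctrl.camera(n); cv2.imwrite(f"pics/{n}0.png",p[:,:,::-1]); np.save(f"{n}0.npy",d)
    print(n,ctrl.camera_params(n))
E
```

```text
pics
{'time_s': 0.0, 'joint_pos': array([-1.32238113e+00,  3.53669708e-01,  1.63412643e+00,  3.88432958e-07,
        1.15519526e+00, -2.42418575e-03]), 'joint_vel': array([ 0.00128484, -0.0001333 , -0.00117053,  0.00033109, -0.00096972,
       -0.00183555]), 'joint_efforts': array([-2.61511515e-03, -5.93841505e+01, -3.34216762e+01,  6.97144051e-02,
        2.35279341e-02, -1.57070358e-04]), 'ee_pos': array([ 0.15499958, -0.60496447,  0.21385353]), 'ee_rot': array([-3.11553894e+00, -3.92811503e-01,  2.68885543e-04]), 'wrist_force': array([ 0.84196472, -0.03722335,  0.1294921 ]), 'moment': array([0.00413718, 0.01661752, 0.00150876]), 'gripper_width': 0.09189522359838881}
scene {'vertical_fov': 55.05122083081664, 'cx': 316.50293501597963, 'cy': 231.82697902055264, 'R': array([[-0.88576523, -0.46411351, -0.00431276],
       [-0.2068121 ,  0.40298747, -0.89153231],
       [ 0.41551018, -0.78879639, -0.45293658]]), 't': array([0.46971214, 0.19490258, 1.29171359])}
top {'vertical_fov': 49.24137591389243, 'cx': 318.8080046519983, 'cy': 236.871978063722, 'R': array([[-0.00404874, -0.99998242, -0.00433291],
       [-0.99323575,  0.00452417, -0.11602702],
       [ 0.11604458,  0.00383384, -0.99323661]]), 't': array([-0.02868725,  0.51650777,  1.48246275])}
```

View pics/scene0.png

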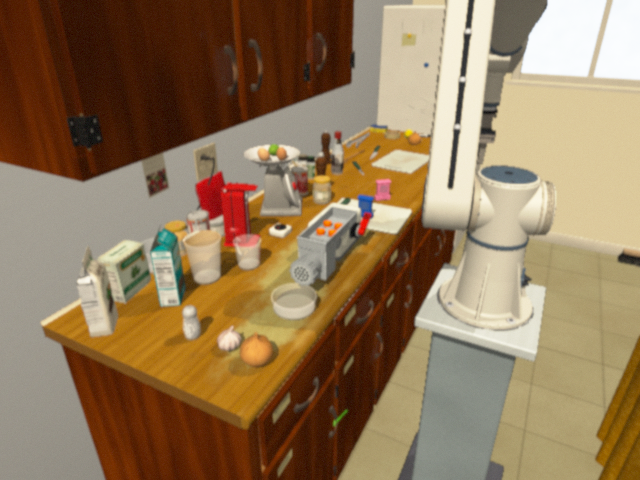

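View pics/top0.png

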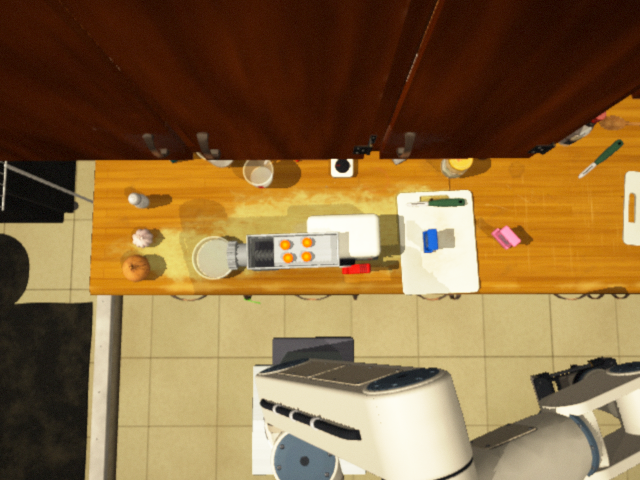

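```bash
cat > h.py <<'E'
import numpy as np,cv2
from cell import ctrl
def ray(n,u,v,P=None):
    P=P or ctrl.camera_params(n); f=240/np.tan(np.radians(P["vertical_fov"])/2)
    R=np.array(P["R"]);t=np.array(P["t"])
    return -R.T@t, R.T@np.array([(u-P["cx"])/f,(v-P["cy"])/f,1])
def atz(n,u,v,z,P=None):
    o,d=ray(n,u,v,P); return o+d*(z-o[2])/d[2]
def bydepth(n,u,v,dep,P=None):
    o,d=ray(n,u,v,P); return o+d*dep
def proj(n,X,P=None):
    P=P or ctrl.camera_params(n); f=240/np.tan(np.radians(P["vertical_fov"])/2)
    c=np.array(P["R"])@X+P["t"]; return c[0]/c[2]*f+P["cx"],c[1]/c[2]*f+P["cy"]
def crop(path,out,u0,v0,u1,v1,s):
    im=cv2.imread(path)[v0:v1,u0:u1]; cv2.imwrite(out,cv2.resize(im,None,fx=s,fy=s,interpolation=cv2.INTER_CUBIC))
E
python3 - <<'E'
from h import *
crop("pics/top0.png","pics/c1.png",235,200,395,290,5)
crop("pics/top0.png","pics/c2.png",390,180,530,300,5)
E
```

```text
(no output)
```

View pics/c1.png

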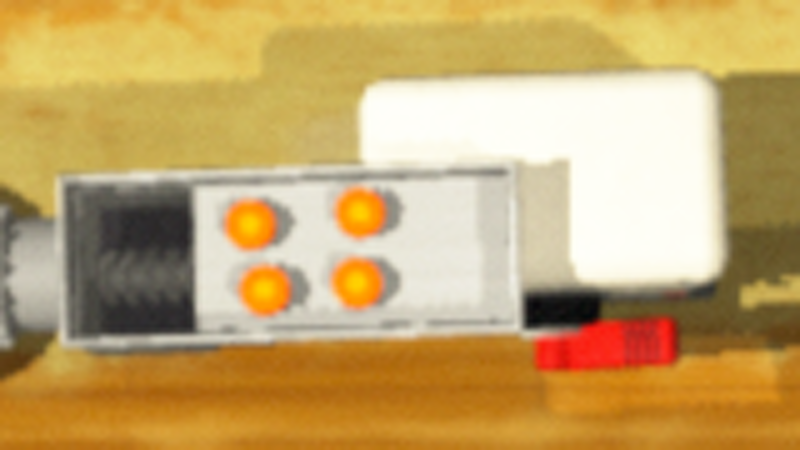

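View pics/c2.png

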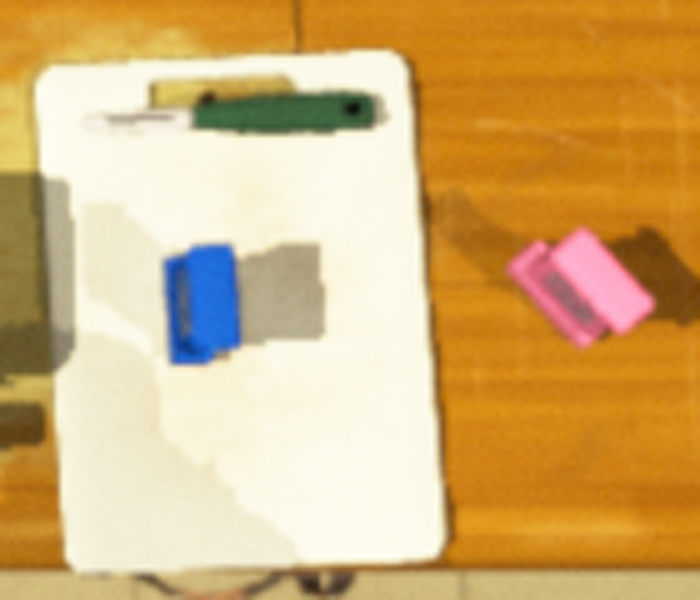

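Run:
```python
from h import *
P=ctrl.camera_params("top"); d=np.load("top0.npy")
for n,(a,b) in dict(TL=(62,176),TR=(516,164),BL=(68,342),BR=(521,328)).items():
    u,v=a/5+235-.4,b/5+200-.4; print(n,atz("top",u,v,.155,P).round(4))
for n,(a,b) in dict(c0=(250,223),c1=(360,212),c2=(265,290),c3=(357,282)).items():
    u,v=a/5+235-.4,b/5+200-.4; print(n,atz("top",u,v,.140,P).round(4))
for n,(a,b) in dict(edgeT=(195,185),edgeB=(193,330)).items():
    u,v=a/5+235-.4,b/5+200-.4; print(n,atz("top",u,v,.127,P).round(4))
for n,(a,b) in dict(tl=(190,247),tr=(233,244),br=(240,345),bl=(197,352)).items():
    u,v=a/5+390-.4,b/5+180-.4; print("cap",n,atz("top",u,v,.098,P).round(4), bydepth("top",u,v,d[int(v+.5),int(u+.5)],P).round(4))
for n,(a,b) in dict(tl=(163,257),bl=(172,365),).items():
    u,v=a/5+390-.4,b/5+180-.4; print("foot",n,atz("top",u,v,.029,P).round(4))
for n,(a,b) in dict(tl=(36,65),tr=(412,52),br=(447,560),bl=(68,573)).items():
    u,v=a/5+390-.4,b/5+180-.4; print("board",n,atz("top",u,v,.011,P).round(4))
for n,(a,b) in dict(tl=(537,340),tr=(675,318),br=(675,362),bl=(540,370)).items():
    u,v=a/5+235-.4,b/5+200-.4; print("pad",n,bydepth("top",u,v,d[int(v+.5),int(u+.5)],P).round(4))
# full point cloud fits
f=240/np.tan(np.radians(P["vertical_fov"])/2)
vv,uu=np.mgrid[0:480,0:640]
C=np.stack([(uu-P["cx"])/f*d,(vv-P["cy"])/f*d,d],-1)
W=(C-np.array(P["t"]))@np.array(P["R"])
np.save("W.npy",W)
im=cv2.imread("pics/top0.png").astype(int)
m=(im[:,:,0]>130)&(im[:,:,2]<80)&(d>0)
m[:,:400]=0;m[:,470:]=0
w=W[m];cap=w[w[:,2]>.088]
print(len(w),len(cap),cap.mean(0)); r=cv2.minAreaRect((cap[:,:2]*1000).astype(np.float32));print(r)
```

```text
TL [0.5082 0.1589 0.155 ]
TR [ 0.5135 -0.0818  0.155 ]
BL [0.4202 0.1547 0.155 ]
BR [ 0.4265 -0.0837  0.155 ]
c0 [0.4842 0.0602 0.14  ]
c1 [0.4899 0.0014 0.14  ]
c2 [0.4483 0.0521 0.14  ]
c3 [0.4524 0.003  0.14  ]
edgeT [0.5063 0.0909 0.127 ]
edgeB [0.4279 0.0915 0.127 ]
cap tl [ 0.5289 -0.3315  0.098 ] [ 0.5291 -0.3318  0.0964]
cap tr [ 0.5305 -0.3552  0.098 ] [ 0.5427 -0.3757  0.006 ]
cap br [ 0.4745 -0.3574  0.098 ] [ 0.4826 -0.3769  0.0108]
cap bl [ 0.4708 -0.3337  0.098 ] [ 0.4771 -0.3482  0.0281]
foot tl [ 0.5322 -0.3299  0.029 ]
foot bl [ 0.4696 -0.3334  0.029 ]
board tl [ 0.6491 -0.2616  0.011 ]
board tr [ 0.6558 -0.4836  0.011 ]
board br [ 0.3575 -0.4924  0.011 ]
board bl [ 0.3509 -0.2737  0.011 ]
pad tl [ 0.4247 -0.0952  0.0768]
pad tr [ 0.4415 -0.179   0.0014]
pad br [ 0.4157 -0.1785  0.0028]
pad bl [ 0.4113 -0.0996  0.0057]
258 175 [ 0.50048939 -0.34371045  0.09337164]
((501.1598815917969, -344.0346374511719), (54.75602340698242, 26.376659393310547), 3.4373531341552734)
```

Lookalikes: blue block at top (431,240), pink block of the same shape at (506,237), and possibly the red items at scene (365,222) and (235,210). The blue one on the board is the pusher. I'll move above it and check with the wrist camera.

Request:
send_rows --pt "0.04 0.03 0.02 -0.04 0" --pt "0.085 0.065 0.04 -0.08 0" --pt "0.13 0.1 0.06 -0.12 0" --pt "0.175 0.13 0.08 -0.16 0" --pt "0.215 0.165 0.086 -0.2 0"

```text
time_s: 0.72
ee_pos: [0.3717, -0.4393, 0.3012]
ee_rot: [3.14, 0.078, 0.002]
wrist_force: [0.7, -0.6, 0.0]
gripper_width: 0.092
```

Request:
send_rows --pt "0.045 0.03 0 0 0" --pt "0.085 0.06 0 0 0" --pt "0.115 0.085 0 0 0" --pt "0.13 0.095 0 0 0" --pt "0.13 0.095 0 0 0"

```text
time_s: 1.35
ee_pos: [0.502, -0.344, 0.3008]
ee_rot: [3.14, 0.08, 0.001]
wrist_force: [-0.5, -0.3, 0.2]
gripper_width: 0.0918
```

```bash
cat >> h.py <<'E'
from scipy.spatial.transform import Rotation as Ro
def st():
    s=ctrl.observe(); R=Ro.from_rotvec(s["ee_rot"]).as_matrix()
    a=np.arctan2(R[1,1],R[0,1])
    print("t",round(s["time_s"],2),"tcp",np.round(s["ee_pos"],4),"jaw",round(a%np.pi,4),"zax",R[:,2].round(3),"F",np.round(s["wrist_force"],1),"w",round(s["gripper_width"],4),"j6",round(s["joint_pos"][5],2)); return s
E
python3 - <<'E'
from h import *
s=st(); P=ctrl.camera_params("wrist"); p,d=ctrl.camera("wrist"); cv2.imwrite("pics/w1.png",p[:,:,::-1]); np.save("w1.npy",d)
import pickle; pickle.dump(P,open("w1.pkl","wb")); print(P)
E
```

```text
t 1.35 tcp [ 0.502  -0.344   0.3008] jaw 1.6218 zax [ 0.001 -0.    -1.   ] F [-0.5 -0.3  0.2] w 0.0918 j6 0.92
{'vertical_fov': 69.00910913428687, 'cx': 314.0828905721604, 'cy': 235.2603606347221, 'R': array([[ 5.13509096e-02, -9.98680667e-01,  1.00683698e-04],
       [-9.70613210e-01, -4.98839821e-02,  2.35417892e-01],
       [-2.35102275e-01, -1.21866478e-02, -9.71894236e-01]]), 't': array([-0.37011995,  0.42329107,  0.58652304])}
```

View pics/w1.png

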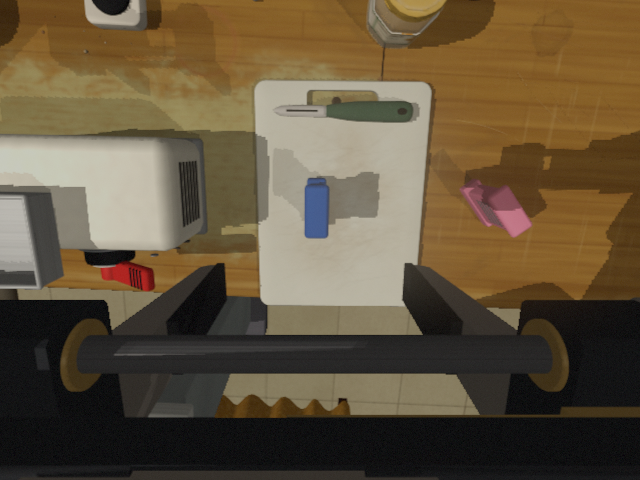

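Run:
```python
from h import *
crop("pics/w1.png","pics/c3.png",290,165,345,250,7)
```

```text
(no output)
```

View pics/c3.png

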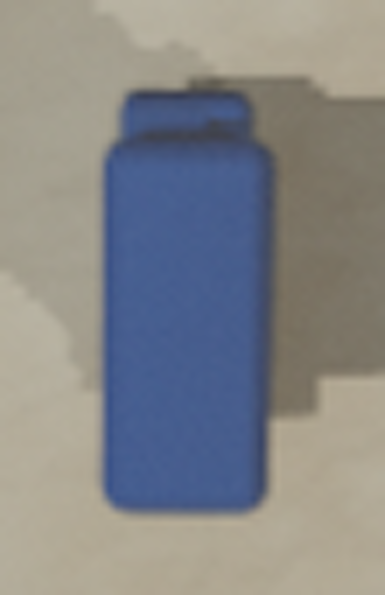

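Run:
```python
from h import *
import pickle; P=pickle.load(open("w1.pkl","rb"))
q={}
for n,(a,b) in dict(tl=(104,140),tr=(274,146),br=(268,512),bl=(102,511)).items():
    q[n]=atz("wrist",a/7+290-.4,b/7+165-.4,.098,P); print(n,q[n].round(4))
print("c",sum(q.values())/4)
L=q['tl']-q['bl'];R=q['tr']-q['br'];print(np.arctan2(L[1],L[0]),np.arctan2(R[1],R[0]))
```

```text
tl [ 0.5323 -0.333   0.098 ]
tr [ 0.5328 -0.3588  0.098 ]
br [ 0.4756 -0.3613  0.098 ]
bl [ 0.4745 -0.3353  0.098 ]
c [ 0.50379368 -0.34710429  0.098     ]
0.039460239726818974 0.044775207425554416
```

Request:
send_rows --pt "0.001 -0.002 -0.055 -0.009 0" --pt "0.001 -0.002 -0.11 -0.009 0" --pt "0.001 -0.002 -0.165 -0.009 0" --pt "0.001 -0.002 -0.215 -0.009 0" --pt "0.001 -0.002 -0.24 -0.009 0"

```text
time_s: 2.02
ee_pos: [0.4994, -0.347, 0.058]
ee_rot: [-3.139, -0.062, 0.005]
wrist_force: [1.3, 0.8, 0.5]
gripper_width: 0.092
```

Run:
```python
from h import *
s=st()
p,d=ctrl.camera("wrist"); cv2.imwrite("pics/w2.png",p[:,:,::-1])
```

```text
t 2.02 tcp [ 0.4994 -0.347   0.058 ] jaw 1.6102 zax [-0.003  0.002 -1.   ] F [1.3 0.8 0.5] w 0.092 j6 0.92
```

View pics/w2.png

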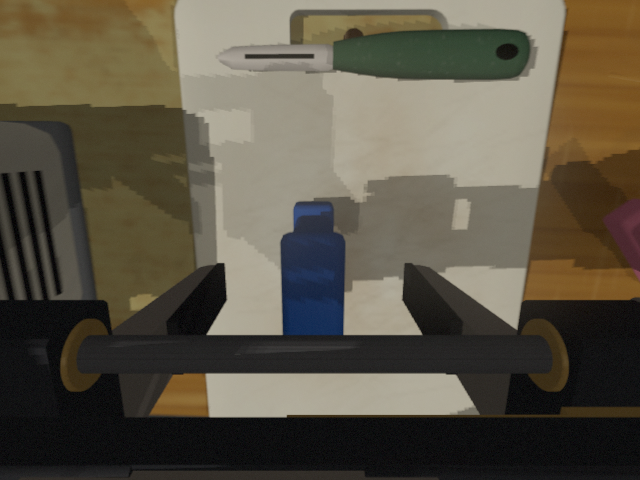

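Request:
send_rows --pt "0.004 0.001 -0.011 0 0" --pt "0.004 0.001 -0.013 0 0" --pt "0.004 0.001 -0.013 0 0.5" --pt "0.004 0.001 -0.013 0 0.75" --pt "0.004 0.001 -0.013 0 1" --newtons 30

```text
time_s: 2.7
ee_pos: [0.5029, -0.3455, 0.0436]
ee_rot: [-3.138, -0.062, 0.007]
wrist_force: [-0.5, -0.4, -0.9]
gripper_width: 0.0644
```

Request:
send_rows --pt "0 0 0 0 1" --pt "0 0 0 0 1" --pt "0 0 0 0 1" --pt "0 0 0 0 1"

```text
time_s: 3.2
ee_pos: [0.5029, -0.3455, 0.0436]
ee_rot: [-3.138, -0.062, 0.007]
wrist_force: [1.2, -0.3, -0.9]
gripper_width: 0.0266
```

Run:
```python
from h import *
s=st()
```

```text
t 3.2 tcp [ 0.5029 -0.3455  0.0436] jaw 1.6104 zax [-0.004  0.002 -1.   ] F [ 1.2 -0.3 -0.9] w 0.0266 j6 0.93
```

Request:
send_rows --pt "0 0 0 0 1" --pt "0 0 0 0 1" --pt "0 0 0 0 1"

```text
time_s: 3.58
ee_pos: [0.5028, -0.3455, 0.0436]
ee_rot: [-3.138, -0.062, 0.007]
wrist_force: [0.5, 0.3, 0.5]
gripper_width: 0.0263
```

Request:
send_rows --pt "0 0 0 0 0.55" --pt "0 0 0 0 0.55" --pt "0 0 -0.008 0 0.55" --pt "0 0 -0.008 0 1" --pt "0 0 -0.008 0 1"

```text
time_s: 4.2
ee_pos: [0.5027, -0.3454, 0.0353]
ee_rot: [-3.138, -0.062, 0.007]
wrist_force: [0.1, 0.4, -0.7]
gripper_width: 0.0268
```

Request:
send_rows --pt "0 0 0 0 1" --pt "0 0 0 0 1" --pt "0 0 0 0 1"

```text
time_s: 4.58
ee_pos: [0.5027, -0.3454, 0.0353]
ee_rot: [-3.138, -0.062, 0.007]
wrist_force: [0.6, -0.1, -1.8]
gripper_width: 0.0267
```

Run:
```python
from h import *
s=st()
p,d=ctrl.camera("wrist"); cv2.imwrite("pics/w3.png",p[:,:,::-1])
p,d=ctrl.camera("scene"); cv2.imwrite("pics/s3.png",p[:,:,::-1]); crop("pics/s3.png","pics/s3c.png",320,150,440,240,6)
```

```text
t 4.58 tcp [ 0.5027 -0.3454  0.0353] jaw 1.6103 zax [-0.005  0.003 -1.   ] F [ 0.6 -0.1 -1.8] w 0.0267 j6 0.93
```

View pics/w3.png

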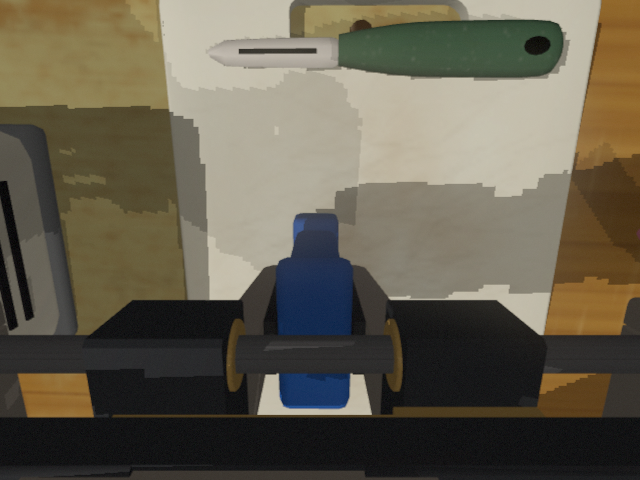

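View pics/s3c.png

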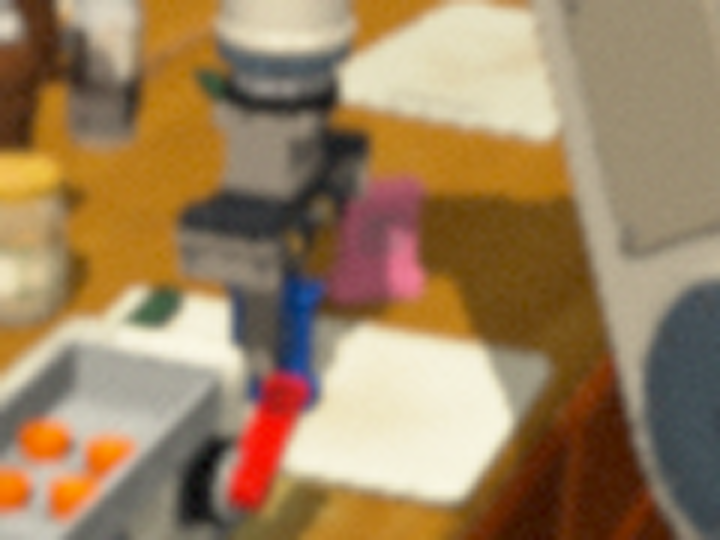

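Request:
send_rows --pt "0 0 0 0 1" --pt "0 0 0.02 0 1" --pt "0 0 0.07 0 1" --pt "0 0 0.13 0 1" --pt "0 0 0.18 0 1" --newtons 40

```text
time_s: 5.3
ee_pos: [0.503, -0.3456, 0.2193]
ee_rot: [-3.14, -0.062, 0.004]
wrist_force: [1.1, -1.0, -1.4]
gripper_width: 0.0266
```

Request:
send_rows --pt "0 0 0.03 0 1" --pt "0 0 0.05 0 1" --pt "0 0 0.05 0 1"

```text
time_s: 5.68
ee_pos: [0.5037, -0.3461, 0.2723]
ee_rot: [3.14, 0.062, 0.002]
wrist_force: [-0.3, 0.1, -1.1]
gripper_width: 0.0267
```

Run:
```python
from h import *
s=st()
p,d=ctrl.camera("wrist"); cv2.imwrite("pics/w4.png",p[:,:,::-1])
p,d=ctrl.camera("scene"); cv2.imwrite("pics/s4.png",p[:,:,::-1]); crop("pics/s4.png","pics/s4c.png",320,120,440,240,5)
p,d=ctrl.camera("top"); cv2.imwrite("pics/t4.png",p[:,:,::-1]); crop("pics/t4.png","pics/t4c.png",235,200,395,290,5)
```

```text
t 5.67 tcp [ 0.5037 -0.3461  0.2723] jaw 1.6104 zax [ 0.001 -0.001 -1.   ] F [-0.3  0.1 -1.1] w 0.0267 j6 0.93
```

View pics/w4.png

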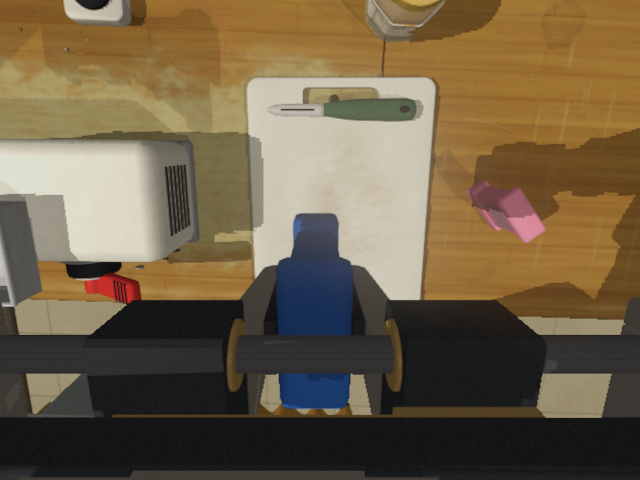

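View pics/s4c.png

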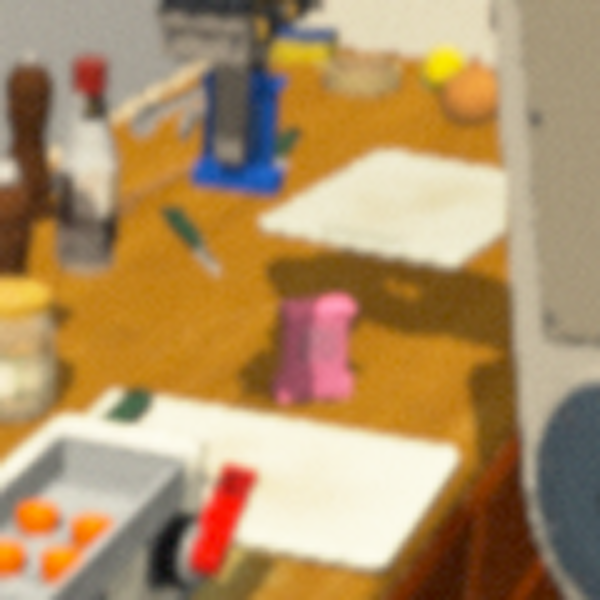

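Request:
send_rows --pt "-0.01 0.05 0 0 1" --pt "-0.02 0.105 0 0 1" --pt "-0.03 0.16 0 -0.01 1" --pt "-0.035 0.2 0 -0.015 1" --pt "-0.035 0.2 0 -0.015 1"

```text
time_s: 6.45
ee_pos: [0.4663, -0.143, 0.2677]
ee_rot: [-3.138, -0.043, 0.009]
wrist_force: [-0.2, 0.2, -0.4]
gripper_width: 0.0262
```

Run:
```python
from h import *
import pickle
s=st()
P=ctrl.camera_params("wrist");p,d=ctrl.camera("wrist"); cv2.imwrite("pics/w5.png",p[:,:,::-1]); pickle.dump(P,open("w5.pkl","wb")); np.save("w5.npy",d)
```

```text
t 6.45 tcp [ 0.4663 -0.143   0.2677] jaw 1.5983 zax [-0.006  0.003 -1.   ] F [-0.2  0.2 -0.4] w 0.0262 j6 1.24
```

View pics/w5.png

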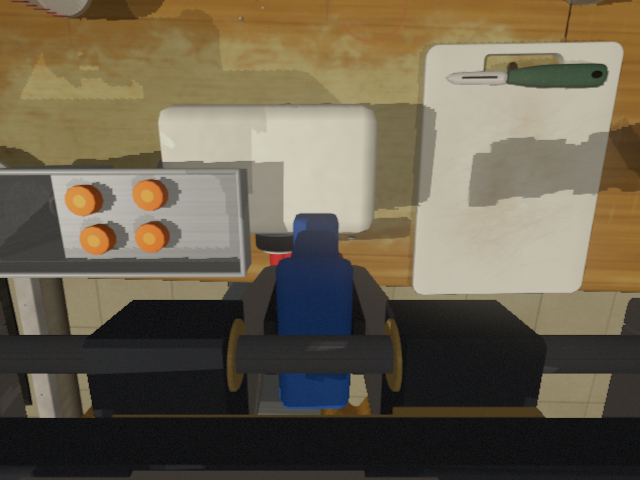

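View pics/t4c.png

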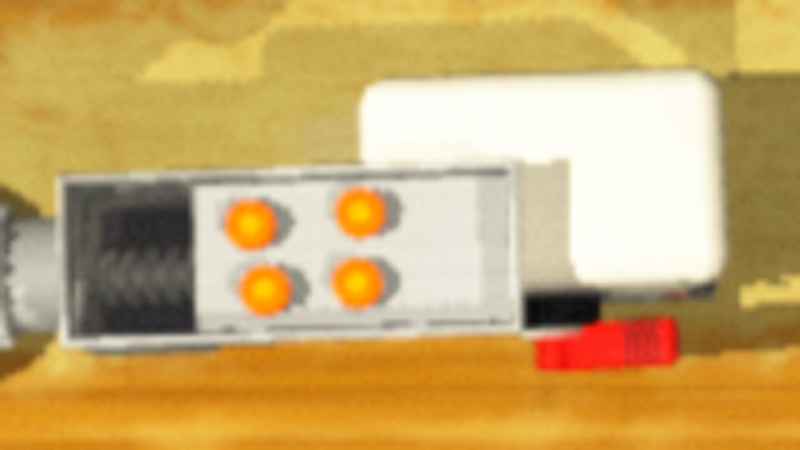

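Run:
```python
from h import *
crop("pics/w5.png","pics/w5c.png",0,150,260,290,3)
```

```text
(no output)
```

View pics/w5c.png

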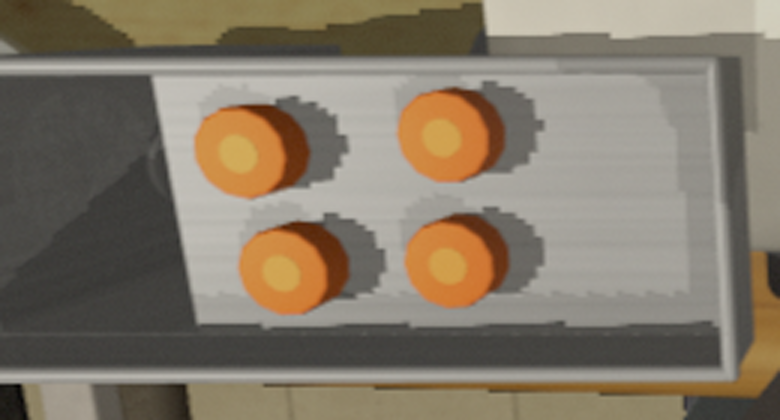

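Run:
```python
from h import *
import pickle; P=pickle.load(open("w5.pkl","rb"))
for n,(a,b) in dict(ofarL=(2,58),ofarR=(716,57),onearL=(2,383),onearR=(738,378),ifarL=(2,73),ifarR=(710,71),inearL=(2,370),inearR=(722,367)).items():
    print(n,atz("wrist",a/3-.33,b/3+150-.33,.155,P).round(4))
for n,(a,b) in dict(edgeT=(153,75),edgeB=(196,325)).items():
    print(n,atz("wrist",a/3-.33,b/3+150-.33,.127,P).round(4))
for n,(a,b) in dict(c0=(240,150),c1=(443,135),c2=(282,270),c3=(450,262)).items():
    print(n,atz("wrist",a/3-.33,b/3+150-.33,.140,P).round(4))
```

```text
ofarL [0.5104 0.1079 0.155 ]
ofarR [ 0.516  -0.0818  0.155 ]
onearL [0.4181 0.1253 0.155 ]
onearR [ 0.4258 -0.0859  0.155 ]
ifarL [0.5064 0.1087 0.155 ]
ifarR [ 0.5123 -0.0801  0.155 ]
inearL [0.4221 0.1246 0.155 ]
inearR [ 0.429  -0.0814  0.155 ]
edgeT [0.5044 0.0894 0.127 ]
edgeB [0.4277 0.0878 0.127 ]
c0 [0.4851 0.058  0.14  ]
c1 [ 4.91e-01 -4.00e-04  1.40e-01]
c2 [0.4499 0.0504 0.14  ]
c3 [0.4537 0.0008 0.14  ]
```

Request:
send_rows --pt "0.001 0.04 0 0 1" --pt "0.003 0.08 0 0.004 1" --pt "0.003 0.101 0 0.004 1" --pt "0.003 0.101 0 0.004 1" --pt "0.003 0.101 0 0.004 1"

```text
time_s: 7.12
ee_pos: [0.4702, -0.0445, 0.2676]
ee_rot: [-3.14, -0.048, 0.008]
wrist_force: [0.6, 0.5, -1.3]
gripper_width: 0.0267
```

Run:
```python
from h import *
s=st()
```

```text
t 7.12 tcp [ 0.4702 -0.0445  0.2676] jaw 1.6012 zax [-0.005  0.002 -1.   ] F [ 0.6  0.5 -1.3] w 0.0267 j6 1.44
```

Request:
send_rows --pt "-0.001 0.003 -0.03 0 1" --pt "-0.001 0.003 -0.065 0 1" --pt "-0.001 0.003 -0.095 0 1" --pt "-0.001 0.003 -0.109 0 1" --pt "-0.001 0.003 -0.109 0 1"

```text
time_s: 7.75
ee_pos: [0.4688, -0.0422, 0.1581]
ee_rot: [-3.14, -0.046, 0.011]
wrist_force: [-0.2, 0.2, -0.9]
gripper_width: 0.0267
```

Run:
```python
from h import *
s=st()
for n in ["wrist","top"]:
    p,d=ctrl.camera(n); cv2.imwrite(f"pics/{n}6.png",p[:,:,::-1])
crop("pics/top6.png","pics/t6c.png",235,200,395,290,5)
```

```text
t 7.75 tcp [ 0.4688 -0.0422  0.1581] jaw 1.6003 zax [-0.007  0.002 -1.   ] F [-0.2  0.2 -0.9] w 0.0267 j6 1.45
```

View pics/wrist6.png

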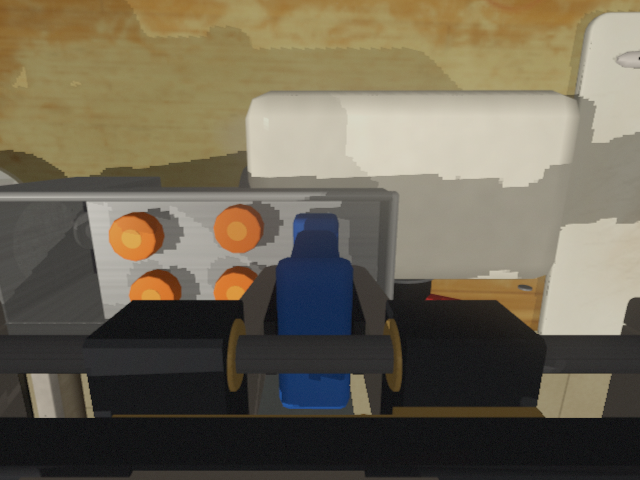

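View pics/t6c.png

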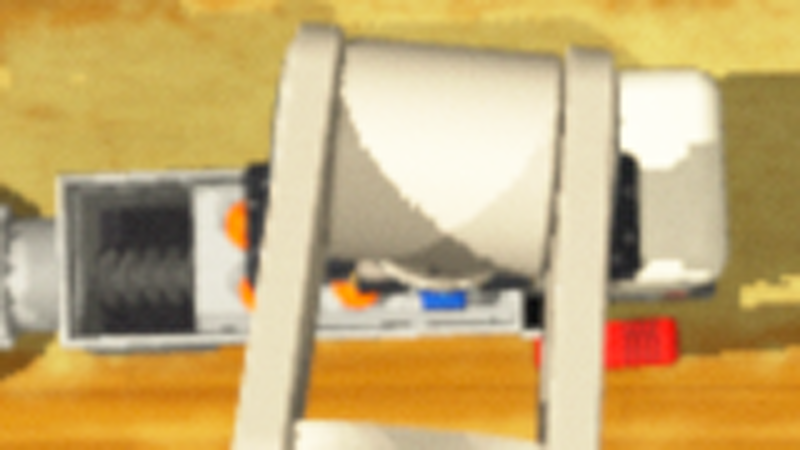

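Request:
send_rows --pt "0 0 -0.003 0.001 1" --pt "0 0.003 -0.004 0.001 1" --pt "0 0.015 -0.004 0.001 1" --pt "-0.001 0.03 -0.004 0.001 1" --pt "-0.001 0.045 -0.004 0.001 1"

```text
time_s: 8.48
ee_pos: [0.4687, 0.0043, 0.1555]
ee_rot: [-3.14, -0.049, 0.007]
wrist_force: [0.1, -1.2, -0.6]
gripper_width: 0.0265
```

Run:
```python
from h import *
s=st()
for n in ["wrist"]:
    p,d=ctrl.camera(n); cv2.imwrite(f"pics/{n}7.png",p[:,:,::-1])
```

```text
t 8.47 tcp [0.4687 0.0043 0.1555] jaw 1.6021 zax [-0.004  0.001 -1.   ] F [ 0.1 -1.2 -0.6] w 0.0265 j6 1.54
```

View pics/wrist7.png

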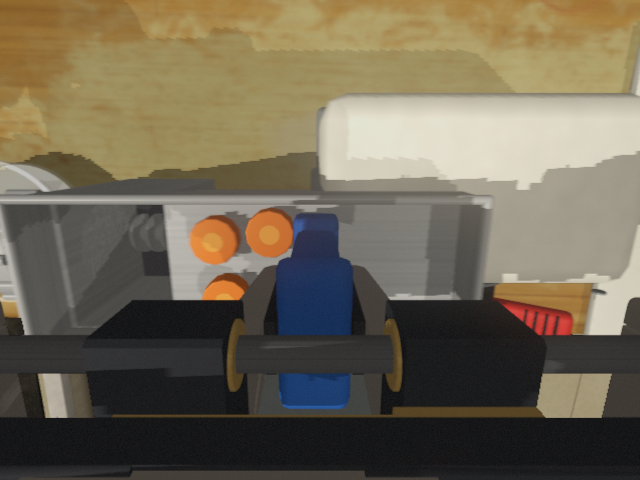

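Request:
send_rows --pt "-0.001 0.014 -0.001 0 1" --pt "-0.002 0.028 -0.001 0 1" --pt "-0.002 0.042 -0.001 0 1" --pt "-0.003 0.054 -0.001 0 1" --pt "-0.003 0.064 -0.001 0 1"

```text
time_s: 9.15
ee_pos: [0.4657, 0.0704, 0.1545]
ee_rot: [-3.139, -0.05, 0.007]
wrist_force: [-0.0, 0.1, -0.5]
gripper_width: 0.0265
```

Request:
send_rows --pt "0 0.01 0 0 1" --pt "-0.001 0.02 0 0 1" --pt "-0.001 0.03 0 0 1" --pt "-0.001 0.03 0 0 1"

```text
time_s: 9.65
ee_pos: [0.4647, 0.101, 0.1545]
ee_rot: [-3.139, -0.051, 0.007]
wrist_force: [-0.3, -0.9, -2.2]
gripper_width: 0.0264
```

Run:
```python
from h import *
s=st()
for n in ["wrist","top"]:
    p,d=ctrl.camera(n); cv2.imwrite(f"pics/{n}8.png",p[:,:,::-1])
crop("pics/top8.png","pics/t8c.png",235,200,395,290,5)
```

```text
t 9.65 tcp [0.4647 0.101  0.1545] jaw 1.6034 zax [-0.004  0.002 -1.   ] F [-0.3 -0.9 -2.2] w 0.0264 j6 1.74
```

View pics/wrist8.png

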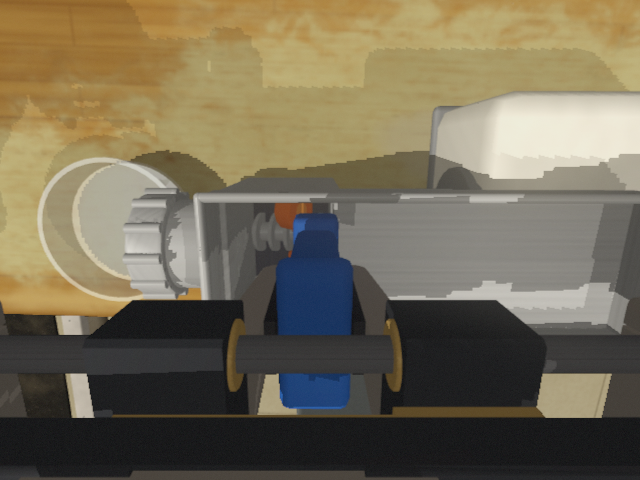

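View pics/t8c.png

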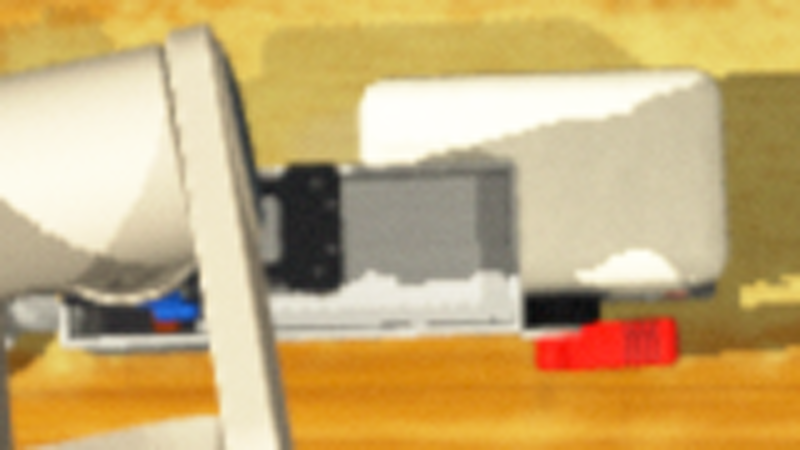

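Request:
send_rows --pt "0 -0.015 0 0 1" --pt "0.001 -0.04 0 0 1" --pt "0.002 -0.07 0.03 0 1" --pt "0.003 -0.1 0.08 0 1" --pt "0.003 -0.1 0.1 0 1"

```text
time_s: 10.38
ee_pos: [0.4686, -0.0024, 0.2571]
ee_rot: [-3.14, -0.046, 0.001]
wrist_force: [0.9, 0.6, -1.0]
gripper_width: 0.0262
```

Run:
```python
from h import *
s=st()
for n in ["wrist","top"]:
    p,d=ctrl.camera(n); cv2.imwrite(f"pics/{n}9.png",p[:,:,::-1])
crop("pics/top9.png","pics/t9c.png",235,200,395,290,5)
```

```text
t 10.38 tcp [ 0.4686 -0.0024  0.2571] jaw 1.6001 zax [-0.001  0.001 -1.   ] F [ 0.9  0.6 -1. ] w 0.0262 j6 1.53
```

View pics/wrist9.png

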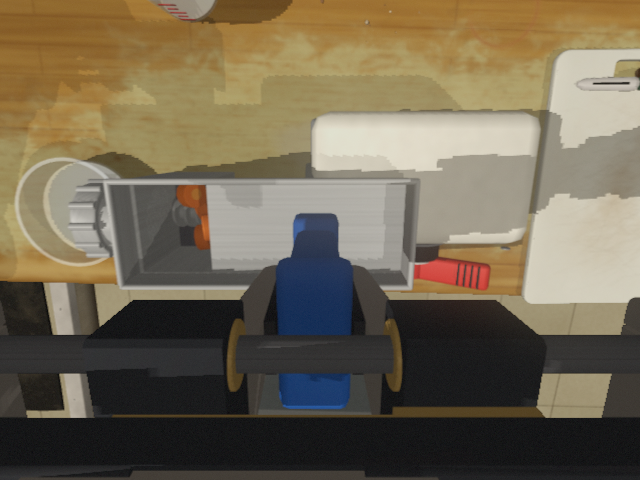

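View pics/t9c.png

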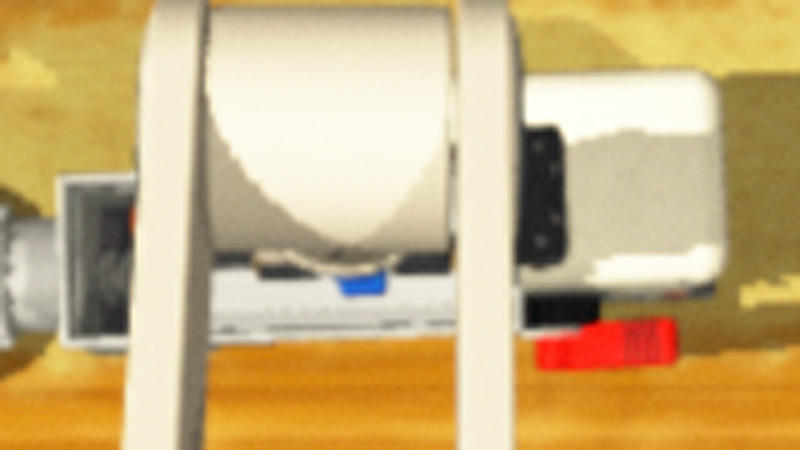

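Request:
send_rows --pt "0.004 -0.04 0.012 0 1" --pt "0.01 -0.1 0.012 0 1" --pt "0.016 -0.16 0.012 0.01 1" --pt "0.022 -0.22 0.012 0.01 1" --pt "0.028 -0.28 0.012 0.01 1"

```text
time_s: 11.1
ee_pos: [0.4959, -0.2831, 0.267]
ee_rot: [-3.138, -0.063, 0.002]
wrist_force: [1.0, 0.6, -2.3]
gripper_width: 0.0266
```

Request:
send_rows --pt "0.004 -0.035 -0.01 0 1" --pt "0.006 -0.058 -0.03 0 1" --pt "0.006 -0.058 -0.06 0 1" --pt "0.006 -0.058 -0.06 0 1"

```text
time_s: 11.6
ee_pos: [0.4995, -0.3402, 0.2033]
ee_rot: [-3.134, -0.062, 0.011]
wrist_force: [0.3, 0.2, -1.2]
gripper_width: 0.0263
```

Run:
```python
from h import *
s=st()
for n in ["top"]:
    p,d=ctrl.camera(n); cv2.imwrite(f"pics/{n}10.png",p[:,:,::-1])
crop("pics/top10.png","pics/t10c.png",235,200,395,290,5)
```

```text
t 11.6 tcp [ 0.4995 -0.3402  0.2033] jaw 1.6106 zax [-0.007  0.007 -1.   ] F [ 0.3  0.2 -1.2] w 0.0263 j6 0.93
```

View pics/t10c.png

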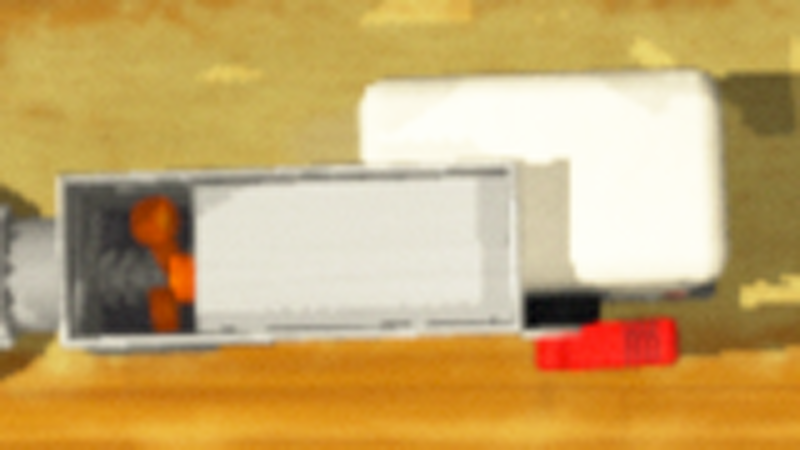

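Run:
```python
from h import *
P=ctrl.camera_params("top"); p,d=ctrl.camera("top")
for u in range(255,276,2):
    print(u,[ (round(float(bydepth("top",u,v,d[v,u],P)[2])*1000) if d[v,u]>0 else -1) for v in range(236,268,2)])
cv2.imwrite("pics/t11.png",p[:,:,::-1]);crop("pics/t11.png","pics/t11c.png",245,230,280,270,16)
```

```text
255 [-1, 110, 60, 43, 36, 39, 32, 47, 53, 63, 59, 53, 36, 40, 38, 34]
257 [146, 108, 62, 42, 33, 40, 38, 48, 45, 50, 47, 46, 39, 39, 32, 45]
259 [145, 107, 57, 39, 40, 41, 33, 38, 56, 58, 53, 36, 35, 43, 39, 39]
261 [149, 106, 64, 98, 93, 40, 40, 37, 45, 43, 48, 48, 43, 33, 36, 37]
263 [139, 108, 98, 100, 99, 101, 85, 42, 64, 58, 60, 43, 39, 35, 40, 38]
265 [137, 106, 104, 95, 98, 96, 95, 45, 47, 52, 44, 85, 78, 83, 82, 36]
267 [135, 104, 87, 98, 91, 91, 88, 77, 83, 54, 41, 77, 85, 89, 78, 34]
269 [140, 102, 57, 91, 88, 87, 83, 81, 103, 106, 94, 94, 78, 83, 72, 37]
271 [136, 96, 46, 39, 35, 33, 34, 90, 105, 103, 107, 99, 34, 39, 40, 39]
273 [130, 93, 46, 37, 36, 34, 35, 50, 103, 104, 106, 102, 37, 35, 39, 35]
275 [135, 128, 122, 126, 129, 122, 125, 129, 132, 128, 130, 123, 126, 129, 122, 155]
```

View pics/t11c.png

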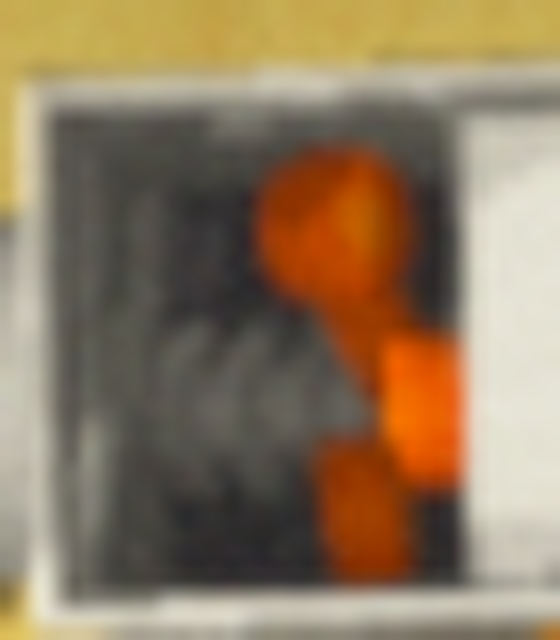

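Request:
send_rows --pt "0.003 -0.005 -0.03 0 1" --pt "0.003 -0.005 -0.07 0 1" --pt "0.003 -0.005 -0.115 0 1" --pt "0.003 -0.005 -0.15 0 1" --pt "0.003 -0.005 -0.158 0 1"

```text
time_s: 12.32
ee_pos: [0.504, -0.3453, 0.0477]
ee_rot: [-3.136, -0.065, 0.007]
wrist_force: [0.5, 0.0, -1.3]
gripper_width: 0.0265
```

Request:
send_rows --pt "0 0 0 0 1" --pt "0 0 0 0 1"

```text
time_s: 12.58
ee_pos: [0.5052, -0.3459, 0.0496]
ee_rot: [-3.138, -0.065, 0.003]
wrist_force: [-0.3, -1.0, -1.6]
gripper_width: 0.0265
```

Run:
```python
from h import *
s=st()
```

```text
t 12.57 tcp [ 0.5052 -0.3459  0.0496] jaw 1.6121 zax [-0.002  0.003 -1.   ] F [-0.3 -1.  -1.6] w 0.0265 j6 0.92
```

Now lower the last 14 mm, in small steps.

Request:
send_rows --pt "-0.001 0 -0.005 0 1" --pt "-0.001 0 -0.009 0 1" --pt "-0.001 0 -0.012 0 1" --pt "-0.001 0 -0.0135 0 1" --pt "-0.001 0 -0.0135 0 1"

```text
time_s: 13.2
ee_pos: [0.5041, -0.3458, 0.0359]
ee_rot: [-3.138, -0.065, 0.004]
wrist_force: [0.5, -0.8, -1.5]
gripper_width: 0.0264
```

Run:
```python
from h import *
s=st()
```

```text
t 13.2 tcp [ 0.5041 -0.3458  0.0359] jaw 1.6122 zax [-0.002  0.003 -1.   ] F [ 0.5 -0.8 -1.5] w 0.0264 j6 0.92
```

Request:
send_rows --pt "0 0 -0.0005 0 1" --pt "0 0 -0.001 0 1" --pt "0 0 -0.001 0 1"

```text
time_s: 13.58
ee_pos: [0.5043, -0.3459, 0.0351]
ee_rot: [-3.138, -0.065, 0.003]
wrist_force: [-0.0, -0.1, 0.2]
gripper_width: 0.0265
```

Request:
send_rows --pt "0 0 0 0 0.65" --pt "0 0 0 0 0.5" --pt "0 0 0 0 0.2" --pt "0 0 0 0 0" --pt "0 0 0 0 0" --newtons 15

```text
time_s: 14.2
ee_pos: [0.5042, -0.3459, 0.0351]
ee_rot: [-3.138, -0.065, 0.003]
wrist_force: [0.4, 0.3, 0.3]
gripper_width: 0.0697
```

Request:
send_rows --pt "0 0 0 0 0" --pt "0 0 0 0 0" --pt "0 0 0.03 0 0" --pt "0 0 0.08 0 0" --pt "0 0 0.13 0 0"

```text
time_s: 14.82
ee_pos: [0.504, -0.3457, 0.1663]
ee_rot: [-3.137, -0.065, 0.004]
wrist_force: [0.6, -0.6, 0.4]
gripper_width: 0.0921
```

Request:
send_rows --pt "0 0 0.05 0 0" --pt "0 0 0.1 0 0.2" --pt "0 0.03 0.13 0 0.5" --pt "-0.01 0.06 0.13 0 0.8" --pt "-0.02 0.06 0.13 0 1"

```text
time_s: 15.45
ee_pos: [0.4837, -0.2844, 0.2967]
ee_rot: [-3.137, -0.068, 0.003]
wrist_force: [-1.1, -1.0, -1.2]
gripper_width: 0.054
```

Run:
```python
from h import *
s=st()
import pickle
P=ctrl.camera_params("wrist");pickle.dump(P,open("w12.pkl","wb"))
for n in ["wrist","scene"]:
    p,d=ctrl.camera(n); cv2.imwrite(f"pics/{n}12.png",p[:,:,::-1]); np.save(n+"12.npy",d)
crop("pics/scene12.png","pics/s12c.png",320,150,440,240,6)
```

```text
t 15.45 tcp [ 0.4837 -0.2844  0.2967] jaw 1.614 zax [-0.002  0.003 -1.   ] F [-1.1 -1.  -1.2] w 0.054 j6 0.99
```

View pics/wrist12.png

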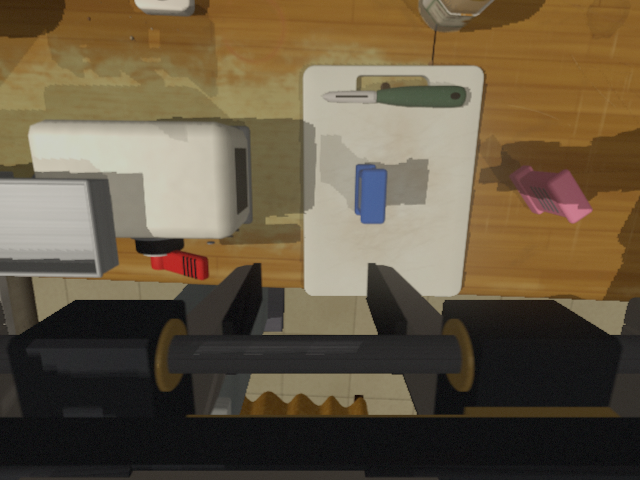

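View pics/s12c.png

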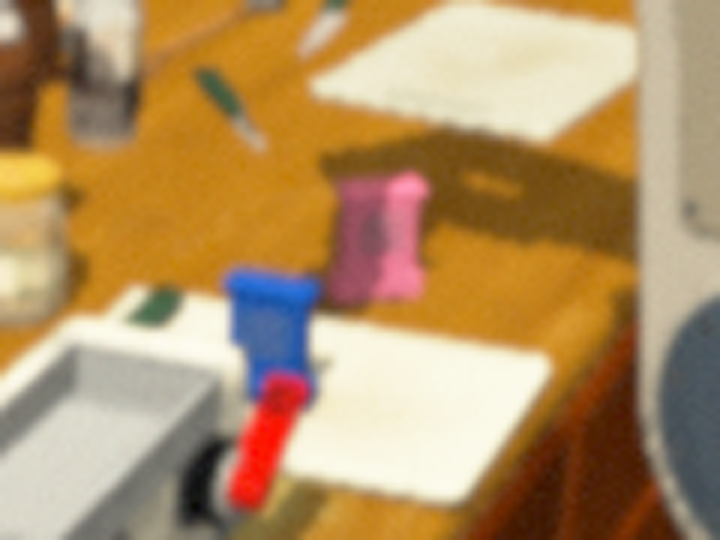

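Run:
```python
from h import *
import pickle
P=pickle.load(open("w12.pkl","rb"))
crop("pics/wrist12.png","pics/w12c.png",130,225,230,295,7)
d=np.load("wrist12.npy")
for v in (258,264,270,276):
  print(v,[bydepth("wrist",u,v,d[v,u],P).round(3).tolist() for u in (165,180,195,205)])
```

```text
258 [[0.423, -0.117, 0.087], [0.428, -0.14, 0.101], [0.433, -0.16, 0.112], [0.433, -0.17, 0.11]]
264 [[0.415, -0.116, 0.086], [0.421, -0.139, 0.1], [0.427, -0.16, 0.113], [0.427, -0.171, 0.113]]
270 [[0.375, -0.077, -0.002], [0.414, -0.139, 0.1], [0.42, -0.16, 0.115], [0.42, -0.17, 0.113]]
276 [[0.366, -0.077, -0.002], [0.367, -0.098, -0.002], [0.413, -0.16, 0.114], [0.414, -0.171, 0.114]]
```

View pics/w12c.png

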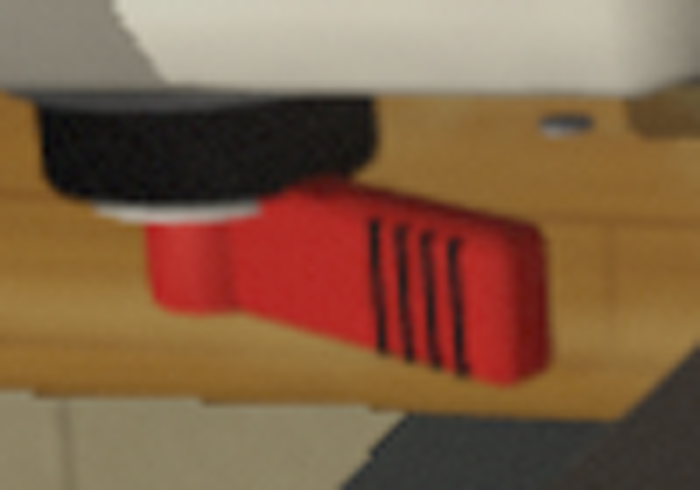

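Request:
send_rows --pt "-0.007 0.015 0 0.17 1" --pt "-0.014 0.03 0 0.34 1" --pt "-0.021 0.045 0 0.51 1" --pt "-0.028 0.06 0 0.68 1" --pt "-0.035 0.075 0 0.85 1" --newtons 20

```text
time_s: 16.18
ee_pos: [0.4481, -0.2114, 0.2958]
ee_rot: [-2.83, -1.36, 0.007]
wrist_force: [0.1, -0.4, -0.6]
gripper_width: 0.0003
```

Request:
send_rows --pt "-0.008 0.015 0 0.17 1" --pt "-0.016 0.03 0 0.34 1" --pt "-0.024 0.042 0 0.51 1" --pt "-0.031 0.054 0 0.68 1" --pt "-0.031 0.054 0 0.7 1"

```text
time_s: 16.8
ee_pos: [0.4171, -0.1577, 0.2956]
ee_rot: [-2.193, -2.249, 0.008]
wrist_force: [0.3, -0.1, -0.1]
gripper_width: 0.0005
```

Run:
```python
from h import *
s=st()
```

```text
t 16.8 tcp [ 0.4171 -0.1577  0.2956] jaw 0.0253 zax [-0.004 -0.003 -1.   ] F [ 0.3 -0.1 -0.1] w 0.0005 j6 -0.39
```

Request:
send_rows --pt "0.001 0.003 -0.045 0.005 1" --pt "0.001 0.003 -0.09 0.005 1" --pt "0.001 0.003 -0.135 0.005 1" --pt "0.001 0.003 -0.158 0.005 1" --pt "0.001 0.003 -0.158 0.005 1"

```text
time_s: 17.42
ee_pos: [0.4173, -0.1551, 0.136]
ee_rot: [-2.188, -2.249, 0.011]
wrist_force: [0.9, 0.1, 0.4]
gripper_width: 0.0005
```

Run:
```python
from h import *
s=st()
for n in ["wrist","scene"]:
    p,d=ctrl.camera(n); cv2.imwrite(f"pics/{n}14.png",p[:,:,::-1])
crop("pics/scene14.png","pics/s14c.png",300,170,420,260,6)
```

```text
t 17.43 tcp [ 0.4173 -0.1551  0.136 ] jaw 0.0271 zax [-0.007 -0.002 -1.   ] F [0.9 0.1 0.4] w 0.0005 j6 -0.38
```

View pics/wrist14.png

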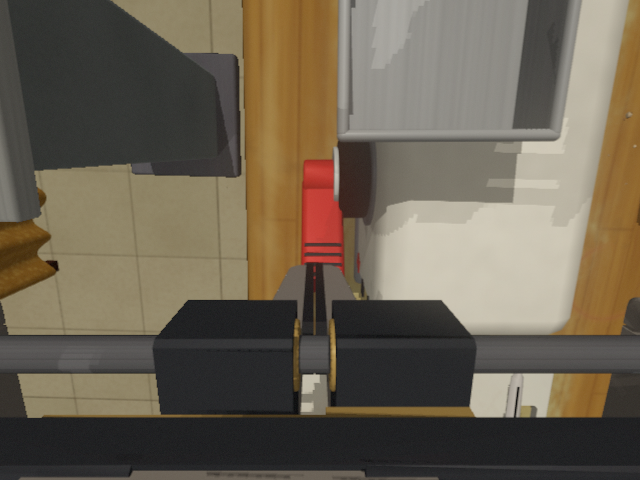

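View pics/s14c.png

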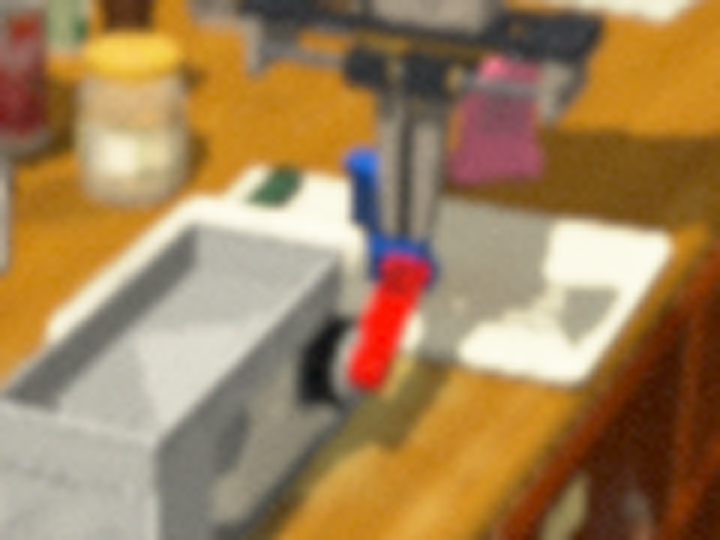

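Request:
send_rows --pt "0 0 -0.01 0 1" --pt "0 0 -0.02 0 1" --pt "0 0 -0.03 0 1" --pt "0 0 -0.04 0 1" --pt "0 0 -0.05 0 1"

```text
time_s: 18.15
ee_pos: [0.4201, -0.1565, 0.0884]
ee_rot: [2.187, 2.251, -0.008]
wrist_force: [-0.9, -5.9, 10.0]
gripper_width: 0.0006
```

Request:
send_rows --pt "0 0 -0.005 0 1" --pt "0 0 -0.01 0 1" --pt "0 0 -0.015 0 1" --pt "0 0 -0.018 0 1" --pt "0 0 -0.018 0 1"

```text
time_s: 18.77
ee_pos: [0.4205, -0.1574, 0.0706]
ee_rot: [2.185, 2.25, -0.008]
wrist_force: [-2.4, -6.0, 6.7]
gripper_width: 0.0007
```

Run:
```python
from h import *
s=st()
for n in ["wrist","scene"]:
    p,d=ctrl.camera(n); cv2.imwrite(f"pics/{n}15.png",p[:,:,::-1])
crop("pics/scene15.png","pics/s15c.png",300,170,420,260,6)
```

```text
t 18.77 tcp [ 0.4205 -0.1574  0.0706] jaw 0.0295 zax [-0.    -0.007 -1.   ] F [-2.4 -6.   6.7] w 0.0007 j6 -0.38
```

View pics/wrist15.png

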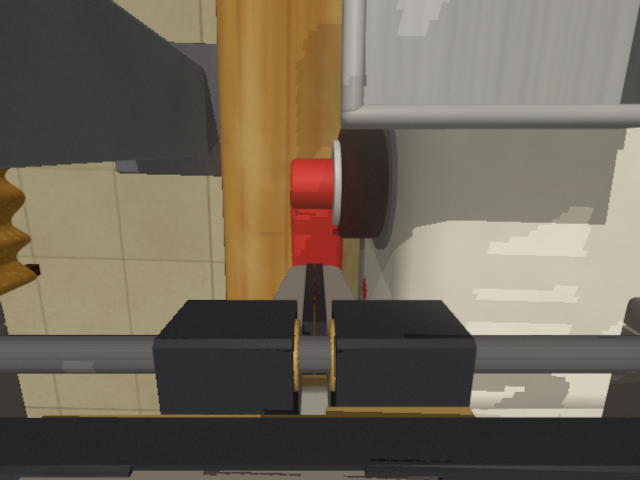

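View pics/s15c.png

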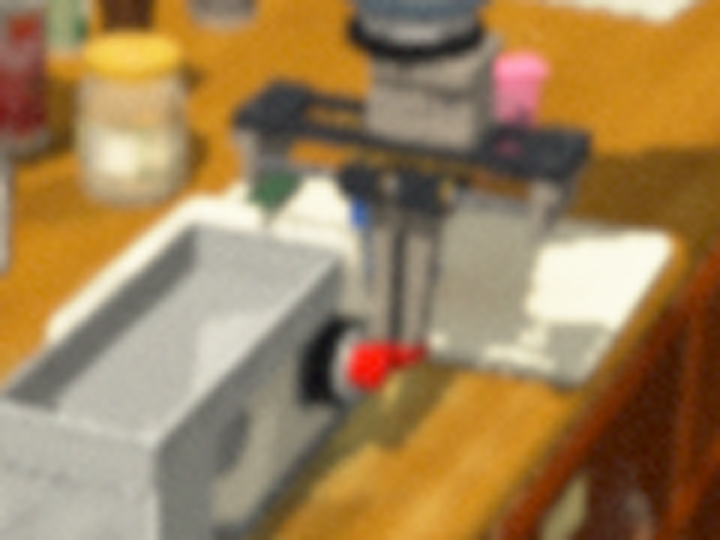

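Request:
send_rows --pt "-0.001 0.002 -0.003 0 1" --pt "-0.001 0.002 -0.006 0 1" --pt "-0.001 0.002 -0.009 0 1" --pt "-0.001 0.002 -0.011 0 1" --pt "-0.001 0.002 -0.011 0 1"

```text
time_s: 19.5
ee_pos: [0.4204, -0.1555, 0.06]
ee_rot: [2.184, 2.249, -0.007]
wrist_force: [-0.5, 0.1, 9.0]
gripper_width: 0.0004
```

Run:
```python
from h import *
s=st()
```

```text
t 19.5 tcp [ 0.4204 -0.1555  0.06  ] jaw 0.0292 zax [ 0.002 -0.008 -1.   ] F [-0.5  0.1  9. ] w 0.0004 j6 -0.37
```

Request:
send_rows --pt "-0.001 0 -0.001 0 1" --pt "-0.001 0 -0.001 0 1" --pt "-0.001 0 -0.001 0 1"

```text
time_s: 19.88
ee_pos: [0.4204, -0.1557, 0.0595]
ee_rot: [2.184, 2.247, -0.005]
wrist_force: [1.0, 0.6, 10.0]
gripper_width: 0.0005
```

Request:
send_rows --pt "0 0 -0.001 0 1" --pt "0 0 -0.001 0 1" --pt "0 0 -0.001 0 1"

```text
time_s: 20.25
ee_pos: [0.4206, -0.1556, 0.0587]
ee_rot: [2.183, 2.247, -0.005]
wrist_force: [-2.0, 1.7, 9.5]
gripper_width: 0.0006
```

Run:
```python
from h import *
s=st()
for n in ["wrist","scene"]:
    p,d=ctrl.camera(n); cv2.imwrite(f"pics/{n}16.png",p[:,:,::-1])
crop("pics/scene16.png","pics/s16c.png",320,205,390,245,10)
```

```text
t 20.25 tcp [ 0.4206 -0.1556  0.0587] jaw 0.0287 zax [ 0.004 -0.008 -1.   ] F [-2.   1.7  9.5] w 0.0006 j6 -0.37
```

View pics/s16c.png

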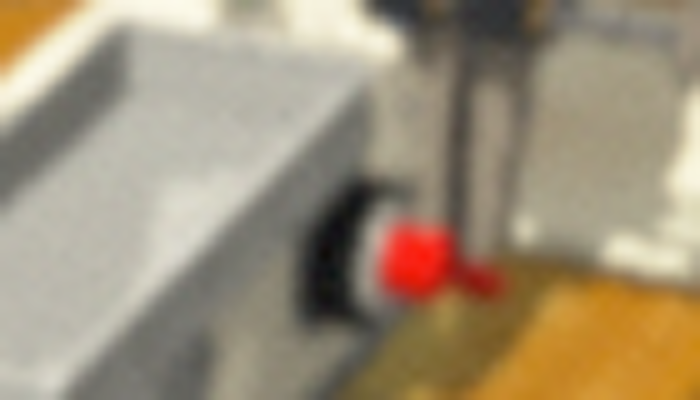

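View pics/wrist16.png

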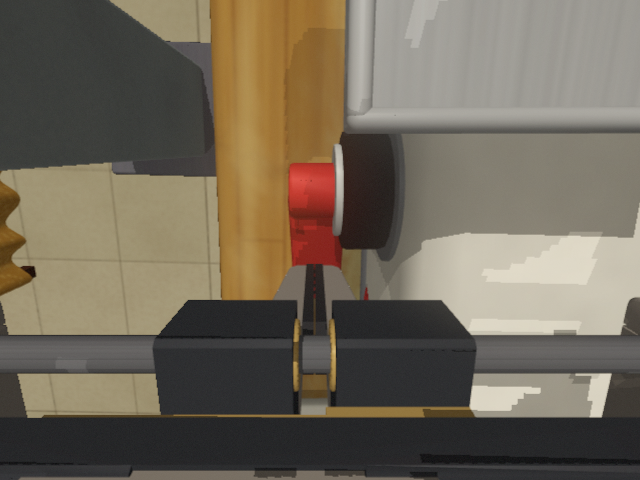

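Request:
send_rows --pt "0 0 -0.001 0 1" --pt "0 0 -0.002 0 1" --pt "0 0 -0.002 0 1"

```text
time_s: 20.72
ee_pos: [0.4209, -0.1556, 0.0572]
ee_rot: [2.183, 2.247, -0.004]
wrist_force: [-2.3, 0.4, 11.9]
gripper_width: 0.0004
```

Request:
send_rows --pt "0 0 -0.001 0 1" --pt "0 0 -0.0015 0 1" --pt "0 0 -0.0015 0 1"

```text
time_s: 21.1
ee_pos: [0.421, -0.1555, 0.0561]
ee_rot: [2.183, 2.246, -0.004]
wrist_force: [-2.1, 1.6, 14.1]
gripper_width: 0.0003
```

Request:
send_rows --pt "0 0 -0.001 0 1" --pt "0 0 -0.0015 0 1" --pt "0 0 -0.0015 0 1"

```text
time_s: 21.48
ee_pos: [0.4212, -0.1556, 0.0551]
ee_rot: [2.183, 2.246, -0.004]
wrist_force: [-3.1, 1.2, 14.5]
gripper_width: 0.0008
```

Run:
```python
from h import *
s=st()
P=ctrl.camera_params("wrist");p,d=ctrl.camera("wrist"); cv2.imwrite("pics/w17.png",p[:,:,::-1])
for v in range(190,268,6): print(v,[bydepth("wrist",u,v,d[v,u],P).round(4)[1:].tolist() for u in (302,316,330)])
p,d=ctrl.camera("top"); cv2.imwrite("pics/t17.png",p[:,:,::-1])
p,d=ctrl.camera("scene"); cv2.imwrite("pics/s17.png",p[:,:,::-1]);crop("pics/s17.png","pics/s17c.png",320,205,390,245,10)
crop("pics/w17.png","pics/w17c.png",270,150,400,310,4)
```

```text
t 21.48 tcp [ 0.4212 -0.1556  0.0551] jaw 0.0284 zax [ 0.005 -0.008 -1.   ] F [-3.1  1.2 14.5] w 0.0008 j6 -0.37
190 [[-0.1054, 0.0868], [-0.1053, 0.0863], [-0.1052, 0.0858]]
196 [[-0.1079, 0.0863], [-0.1077, 0.0863], [-0.1075, 0.0865]]
202 [[-0.1103, 0.086], [-0.1102, 0.0858], [-0.11, 0.0855]]
208 [[-0.1131, 0.0838], [-0.1126, 0.0855], [-0.1126, 0.0847]]
214 [[-0.1157, 0.0832], [-0.1158, 0.0819], [-0.1155, 0.0826]]
220 [[-0.1202, 0.0735], [-0.12, 0.0734], [-0.1199, 0.0731]]
226 [[-0.1234, 0.0711], [-0.1231, 0.0718], [-0.1232, 0.0704]]
232 [[-0.1268, 0.0687], [-0.1265, 0.0689], [-0.1264, 0.0687]]
238 [[-0.13, 0.0672], [-0.1299, 0.0669], [-0.1296, 0.0673]]
244 [[-0.1339, 0.0636], [-0.1335, 0.0645], [-0.1333, 0.0644]]
250 [[-0.1375, 0.0615], [-0.1371, 0.0621], [-0.1369, 0.0621]]
256 [[-0.1416, 0.0582], [-0.1408, 0.0601], [-0.1408, 0.0594]]
262 [[-0.1454, 0.0561], [-0.1453, 0.0559], [-0.1451, 0.056]]
```

View pics/s17c.png

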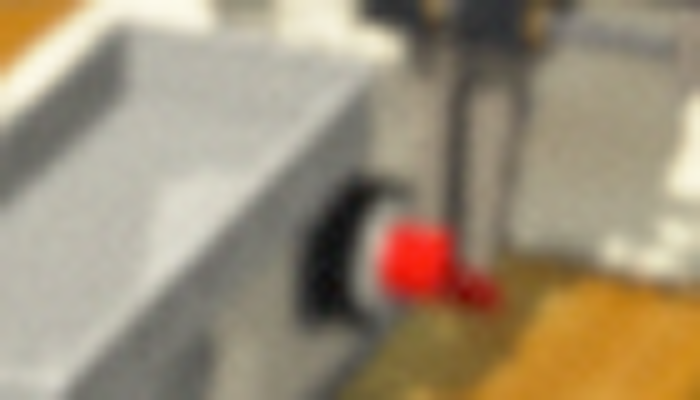

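View pics/w17c.png

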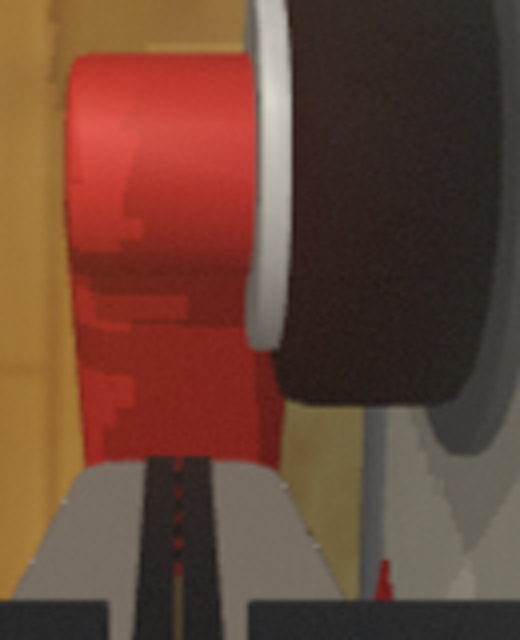

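```bash
cat > ang.py <<'E'
from h import *
def ang():
    P=ctrl.camera_params("wrist");p,d=ctrl.camera("wrist")
    X=np.array([bydepth("wrist",u,v,d[v,u],P) for u in range(298,334,2) for v in range(224,262,2)])
    red=np.array([p[v,u,0]>2*p[v,u,1] for u in range(298,334,2) for v in range(224,262,2)])
    X=X[red]; a=0.031
    y=-(X[:,0]-.468)*np.sin(a)+(X[:,1]+.001)*np.cos(a)
    k=np.polyfit(y,X[:,2],1); r=X[:,2]-np.polyval(k,y); ok=abs(r)<.003; k=np.polyfit(y[ok],X[ok,2],1)
    print("dial angle slope",round(np.arctan(k[0])+.54,3),"z at y-152",np.polyval(k,-.152).round(4),len(ok),ok.sum())
E
python3 - <<'E'
from ang import *
ang(); st()
E
```

```text
dial angle slope 1.15 z at y-152 0.0495 335 250
t 21.68 tcp [ 0.4212 -0.1556  0.0551] jaw 0.0284 zax [ 0.005 -0.008 -1.   ] F [-3.4  1.8 15.3] w 0.0004 j6 -0.37
```

Request:
send_rows --pt "0 0 -0.0015 0 1" --pt "0 0 -0.002 0 1" --pt "0 0 -0.002 0 1"

```text
time_s: 22.05
ee_pos: [0.4215, -0.1556, 0.0544]
ee_rot: [2.183, 2.245, -0.003]
wrist_force: [-7.1, 2.0, 29.8]
gripper_width: 0.0004
```

Run:
```python
from ang import *
ang(); st()
```

```text
dial angle slope 1.188 z at y-152 0.0483 332 102
t 22.1 tcp [ 0.4215 -0.1555  0.0544] jaw 0.0283 zax [ 0.006 -0.008 -1.   ] F [-7.   2.7 29.7] w 0.0006 j6 -0.37
```

Request:
send_rows --pt "0 0 -0.0004 0 1" --pt "0 0 -0.0004 0 1" --pt "0 0 -0.0004 0 1"

```text
time_s: 22.48
ee_pos: [0.4214, -0.1556, 0.0548]
ee_rot: [2.183, 2.245, -0.003]
wrist_force: [-5.3, 1.6, 20.1]
gripper_width: 0.0004
```

Run:
```python
from ang import *
ang(); st()
```

```text
dial angle slope 1.136 z at y-152 0.0499 334 334
t 22.52 tcp [ 0.4214 -0.1556  0.0548] jaw 0.0282 zax [ 0.006 -0.008 -1.   ] F [-5.9  1.4 20.2] w 0.0003 j6 -0.37
```

Run:
```python
from h import *
for n in ["top","scene"]:
    p,d=ctrl.camera(n); cv2.imwrite(f"pics/{n}18.png",p[:,:,::-1])
```

```text
(no output)
```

View pics/top18.png

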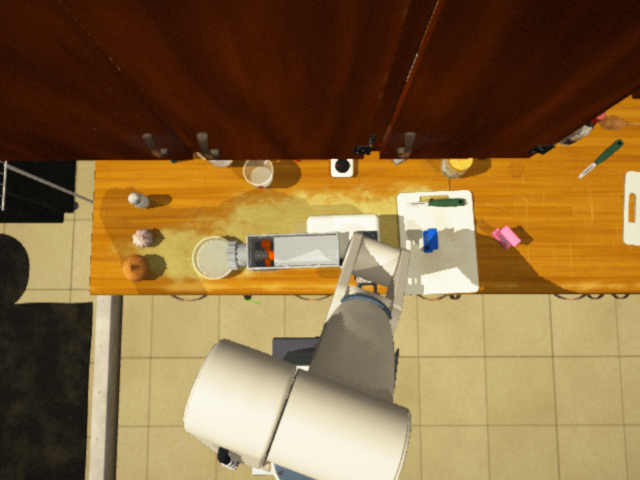

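View pics/scene18.png

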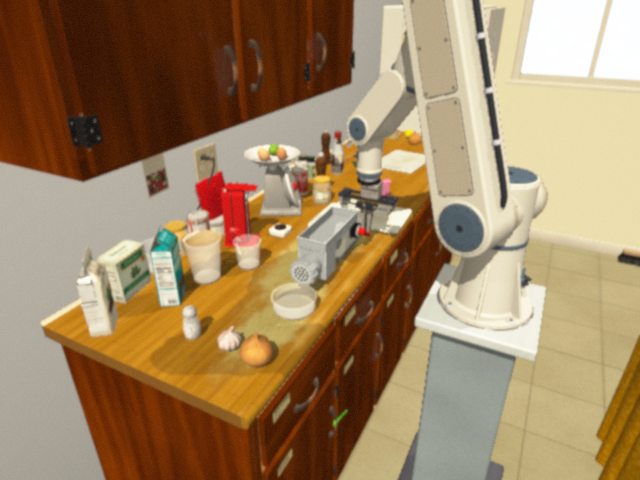

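The top view shows the carrots in the throat at (265,250) and an empty tray floor. The pusher stands on the board at (431,240), the other objects are where they were, and the paddle is held down.

Run:
```python
from h import *
st(); print(ctrl.sign_off())
```

```text
t 22.62 tcp [ 0.4214 -0.1555  0.0548] jaw 0.0283 zax [ 0.006 -0.008 -1.   ] F [-6.3  1.7 20.8] w 0.0004 j6 -0.37
the job is handed in; nothing more can be done
None
```

I swept the four carrot slices into the feed throat with the blue pusher and stood the pusher back up on the board, released. I then pressed the dial paddle down past the third click to its stop. I handed the job in at 22.6 s with the gripper still holding the paddle.

**Last checks**
- **Carrots:** the tray floor was empty. Depth readings put everything in the throat at least about 20 mm below the tray floor. I made out four orange pieces there, one of them partly hidden.
- **Pusher:** it was upright on the board in the scene view after release, and still in place in the final top view.
- **Dial:** the angle measured from the images was 1.14 rad, against 1.08 for the third click and 1.13 for the stop. The hold was steady at about 20 N.
- **Other objects:** the board, tub, peeler, onion, garlic and salt looked unmoved in the final top view.

**What differed from plan**
- **Pusher grip:** the fingers closed to 26.5 mm, not the 21 mm of the grip part, so they probably held the pusher by its cap. It stayed firm throughout.
- **Paddle force:** while I was finding the stop, the wrist force reached about 30 N briefly before I eased off.
- **Dial angle:** one reading during that push came out at 1.19 rad, past the stop. It was a poor fit to noisy depth data.

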